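Seat a clean mixing cup in the empty weighted pot

ROBOT

A 6-joint arm with a two-finger parallel gripper is mounted at the origin on the work surface. World frame = base frame: x ahead of the robot, y to its left, z up, the work surface at z = 0. Lengths are in mm, angles in rad, forces in N, time in s.
With the tool pointing down it reaches from about 275 to 775 mm from the base axis. Payload 14.6 kg.
Tool frame: the origin (TCP) lies at the very end of the fingers, on their centre line; the grasp point (between the pads) lies 19 mm behind it; z points along the fingers, y is the line along which they close (so a half turn about z gives the same grasp; the last joint's range is limited). The gripper opens to 85 mm and grips with 20 to 120 N. Pads are 22 mm wide; open, the fingers measure 114 mm over their backs; the gripper's body (76 mm by 85 mm) begins 54 mm behind the grasp point. The pads swing forward as they close: fully open they stand 13 mm farther back than shut.
Start: joints at [-1.49, 0.263, -0.048, 1.259, 0, 1.415], TCP at [122.644, -510.477, 231.278] pointing down, gripper open.
Joint ranges: [-2.65, 2.65], [-0.89, 1.7], [-1.18, 1.37], [-2.13, 2.11], [-1.35, 1.29], [-3.14, 3.14]. Speed limits (rad/s): [1.89, 1.89, 2.57, 2.79, 3.14, 3.14].

INTERFACE

Orientations are given as a rotation vector (axis times angle).
In Python, from bench import readout, vision, robot gives the robot as it stands. The module is installed in compiled form; this text tells all that it offers.
- The arm moves only by the tool move_arm, never from a script. Its argument "commands" is a list of rows, each an object with "offset": the shift along the world's x, y, z in units of 50 mm (1.0 is 50 mm), a list of three; "turn": the turn, a rotation vector about the world's x, y, z in units of 8 degrees (1.0 is 8 degrees), a list of three; "hand": the opening, from 0 (shut) to 1 (fully open). A call has 1 to 8 rows; each row is the pose to reach, as a shift and turn from the pose commanded when the call began; what a row does not reach only later rows make up. A row lasts 1/8 s, in which the tool goes at most 62.5 mm and 10.7 degrees, less where a joint would pass 70% of its speed; a pose out of reach is approached as far as the arm can. A call with a gripper value outside its range is refused whole. The fingers move at their own pace and stop on an object; "newtons" is the grip in N (left out, the last holds). Time passes only in rows, so rows that repeat a pose let the fingers close. It gives the time, the measured TCP pose, the force, the opening and the grip force at its end, in the units of the state.
- readout.get_obs(): the state, without advancing time (a new reading comes with each control period).
- vision.grab_frame(name): name is "side" or "top" or "wrist"; returns a dict with "color" (384x512x3 uint8, red, green, blue), "vertical_fov" (degrees; the focal length in pixels is half the picture's height over the tangent of half this angle, whatever the lens; pixels are square), "cx", "cy" (the principal point, pixels), "camera_from_world" (4x4, takes a point from world to camera coordinates). Camera axes: x right, y up, looking along -z (the intrinsics and any distortion apply to the point x, -y, -z); pixel columns grow to the right and rows downward; lengths in mm; the calibration is good to about 2 mm. A picture is of the moment at which its call begins. There is no depth.
- robot.job_done(): hands the job in; it is judged then, once.
The state is a dict: "clock": time; "qpos": joint angles; "qd": joint speeds; "joint_torque": joint torques, N m; "eef_pos": TCP position; "orientation": TCP orientation; "contact_force": force on the tool from outside, world axes, zero at the start; "torque": the same for the moment, N m; "finger_gap": finger opening in mm; "grip_force": force on a finger pad.
Only numpy, scipy, OpenCV 4.12 (cv2) and the standard library are available. Lean on these libraries where they do the work, as an engineer would, in place of code of your own. Each camera call takes 0.05 s, during which the arm holds its last target. There are 200 camera calls.

TASK

On the costume-jewellery bench, take the clean white tapered mixing cup and lower it, without dropping it, into the empty dark pot so that it sits upright and fully home, its lip resting flush on the pot's rim; then let go. Leave both pots and the orange cup where they stand.

Things in the scene. Friction and masses are not known exactly. Their poses are not given: they have to be found in the camera images.
- cup: Clean white plastic cup, loose, upright, open top, about 80 g, 84 mm high. From below: solid cone, diameter 34 mm at the base, 48 mm at height 50 mm; lip of diameter 66 mm, height 50 to 54 mm; straight collar of outer diameter 56 mm (wall 3 mm), hollow, height 54 to 84 mm, the place to grip. Origin: centre of its underside; z up along its axis.
- pot: Empty dark steel pot, loose, about 0.9 kg, 62 mm high; foot diameter 84 mm, 10 mm thick. Tapered bore: 54 mm across at the rim, 39 mm at its floor (z = 10 mm); rim 66 mm across outside. The cup's cone fits with 3 mm play all round; fully home, the cup's lip lies on the rim, its base 12 mm above the pot's underside. Origin: centre of its underside; z up along the bore.
- orange_cup: Used orange cup of the same shape and size as the white one, loose, upright on the bench; to be left alone. Origin: centre of its underside, z up.
- full_pot: A second dark pot like the empty one, loose, with a blue cup fixed in it, 96 mm high in all; to be left alone. Origin: centre of its underside, z up. Also near the middle of the bench: a black and brass wire spool (38 mm high) and an amber bead jar (70 mm high).

How it is judged:
By the outcome, as a careful person would: the job done as asked, in the order asked, and still so for the second after the job is handed in, with the robot touching nothing.
It also fails if it takes over 42 s, if anything falls off the work surface, if the arm or the gripper's body presses on something with over 40 N, if the wrist force passes 120 N, or if a joint passes its speed limit or range.

## Working session

There is one attempt and no reset: what is moved stays moved. The work goes in short steps, Python scripts to look and compute and a tool call to move; the robot and the scene stay as the last step left them, time stands still between calls to the robot, and variables do not carry over. Pictures are saved under pics/ and viewed, at most 10 in all, crops included, and the job is handed in when it is done.

Besides the shell and the picture viewer there is one more tool, called after "Emit:" by a JSON object that holds its "api" and its "payload". move_arm: Moves the arm, as the interface text tells. Its arguments: {"type":"object","properties":{"commands":{"type":"array"},"newtons":{"type":"number"}},"required":["commands"]}

```bash
mkdir -p pics; cat > h.py <<'E'
import numpy as np, cv2
from bench import readout, vision, robot
def grab(n,fn=None):
    f=vision.grab_frame(n)
    if fn: cv2.imwrite('pics/'+fn,f['color'][:,:,::-1])
    return f
def ray(f,u,v):
    h=f['color'].shape[0]; F=h/2/np.tan(np.radians(f['vertical_fov'])/2)
    d=np.array([(u-f['cx'])/F,-(v-f['cy'])/F,-1]); M=np.array(f['camera_from_world']); R=M[:3,:3]
    return -R.T@M[:3,3], R.T@d
def onz(f,u,v,z):
    o,d=ray(f,u,v); return o+d*(z-o[2])/d[2]
E
python3 - <<'E'
from h import *
a=grab('top','top.png');b=grab('side','side.png');c=grab('wrist','w.png')
for f in(a,b,c): print({k:v for k,v in f.items() if k!='color'})
print(readout.get_obs())
A=[f['color'] for f in(a,b)]
cv2.imwrite('pics/ts.png',np.vstack([a['color'],])[:,:,::-1])
E
```

```text
{'vertical_fov': 48.724933887953135, 'cx': 260.74139211746547, 'cy': 192.18549720218093, 'camera_from_world': array([[ 2.01863743e-02, -9.99147715e-01,  3.60049249e-02,
        -1.56059295e+01],
       [ 9.93753888e-01,  2.40046209e-02,  1.08981595e-01,
        -5.43149820e+02],
       [-1.09752996e-01,  3.35800909e-02,  9.93391493e-01,
        -9.79681888e+02],
       [ 0.00000000e+00,  0.00000000e+00,  0.00000000e+00,
         1.00000000e+00]])}
{'vertical_fov': 57.7074043512854, 'cx': 257.99681528628537, 'cy': 190.30574529910444, 'camera_from_world': array([[-9.91883144e-01, -1.25409258e-01,  2.09844237e-02,
         5.39842217e+02],
       [ 8.74271930e-02, -5.52810894e-01,  8.28707790e-01,
        -8.41346439e+01],
       [-9.23272107e-02,  8.23815898e-01,  5.59287987e-01,
        -7.74236262e+02],
       [ 0.00000000e+00,  0.00000000e+00,  0.00000000e+00,
         1.00000000e+00]])}
{'vertical_fov': 66.98176284211452, 'cx': 259.59359285115517, 'cy': 189.90989214519203, 'camera_from_world': array([[ 2.33028182e-01, -9.72469827e-01, -5.49165288e-04,
        -5.25460202e+02],
    
[... 267 characters left out ...]
, 'qpos': array([-1.49032617e+00,  2.63413789e-01, -4.87528448e-02,  1.25939695e+00,
       -2.60930699e-05,  1.41545376e+00]), 'qd': array([ 6.62307650e-04, -8.24609607e-04,  7.98724678e-04,  6.06289251e-04,
       -7.21782742e-05,  5.18907093e-04]), 'joint_torque': array([ 1.90582999e-03, -6.37821865e+01,  3.84654200e+01,  1.03906638e-02,
       -8.61363878e-05,  1.75764444e-05]), 'eef_pos': array([ 122.60759106, -510.28340974,  230.94924077]), 'orientation': array([-3.11901850e+00, -3.69465822e-01, -4.14878766e-06]), 'contact_force': array([-0.15506136, -0.64782907, -0.13460951]), 'torque': array([-0.03793368,  0.00869967, -0.0065466 ]), 'grip_force': 0.0, 'finger_gap': 85.68059059033669}
```

View pics/top.png

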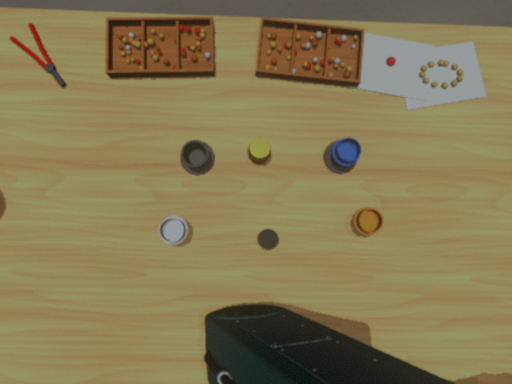

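View pics/side.png

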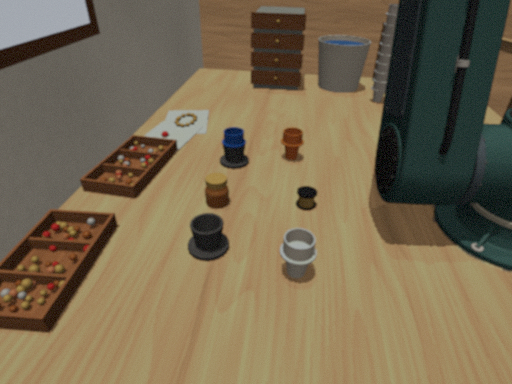

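The top view shows the white cup at about (174,230), the empty pot (197,157), the orange cup (367,221), the blue full pot (344,153), the jar (260,150) and the spool (268,239). The side view agrees, with the cup at (298,252) and the pot at (208,235).

```bash
python3 - <<'E'
from h import *
for n,cw,cp in(('top',(174,230),(197,157)),('side',(298,252),(208,235))):
    f=vision.grab_frame(n); im=f['color']; hsv=cv2.cvtColor(im,cv2.COLOR_RGB2HSV)
    for nm,m,c in(('cup',(hsv[...,1]<60)&(hsv[...,2]>90),cw),('pot',(hsv[...,2]<85),cp)):
        w=np.zeros(m.shape,np.uint8); y,x=c[1],c[0]; w[y-35:y+35,x-35:x+35]=1
        m=(m&(w>0)).astype(np.uint8)
        _,l,s,ce=cv2.connectedComponentsWithStats(m); i=1+s[1:,4].argmax()
        ct=cv2.findContours((l==i).astype(np.uint8),cv2.RETR_EXTERNAL,2)[0][0]
        print(n,nm,s[i],ce[i],cv2.minEnclosingCircle(ct))
        for z in (0,54,62,84): print(z,onz(f,*ce[i],z).round(1))
f=vision.grab_frame('top')
for nm,u,v,z in(('or',367,221,84),('full',345,152,96),('jar',260,149,70),('spool',268,239,38)):print(nm,onz(f,u,v,z))
E
```

```text
top cup [158 215  31  30 695] [173.3294964  229.81870504] ((173.03334045410156, 229.6999969482422), 15.20835018157959)
0 [450.3 204.4   0. ]
54 [449.4 195.3  54. ]
62 [449.3 194.   62. ]
84 [448.9 190.2  84. ]
top pot [181 141  33  34 831] [196.74247894 157.25391095] ((196.86207580566406, 157.00689697265625), 17.130578994750977)
0 [629.3 154.7   0. ]
54 [619.1 148.2  54. ]
62 [617.5 147.3  62. ]
84 [613.3 144.6  84. ]
side cup [ 279  227   38   46 1115] [298.30493274 247.21793722] ((297.9130554199219, 249.56521606445312), 22.646263122558594)
0 [445.3 128.    0. ]
54 [448.2 186.3  54. ]
62 [448.6 195.   62. ]
84 [449.7 218.7  84. ]
side pot [ 189  214   40   47 1446] [207.50622407 237.7219917 ] ((206.9844512939453, 236.89735412597656), 23.67446517944336)
0 [634.5 127.3   0. ]
54 [616.6 185.7  54. ]
62 [613.9 194.4  62. ]
84 [606.6 218.2  84. ]
or [ 477.7860368  -242.93586455   84.        ]
full [ 632.20048294 -190.34284384   96.        ]
jar [639.3196155    1.53531983  70.        ]
spool [432.92214385 -22.46939862  38.        ]
```

```bash
python3 -c "
import cv2
i=cv2.imread('pics/top.png')[120:260,140:240];j=cv2.imread('pics/side.png')[190:290,180:330]
cv2.imwrite('pics/c.png',cv2.hconcat([cv2.resize(i,(400,560)),cv2.resize(j,(400,560))]))"
```

```text
(no output)
```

View pics/c.png

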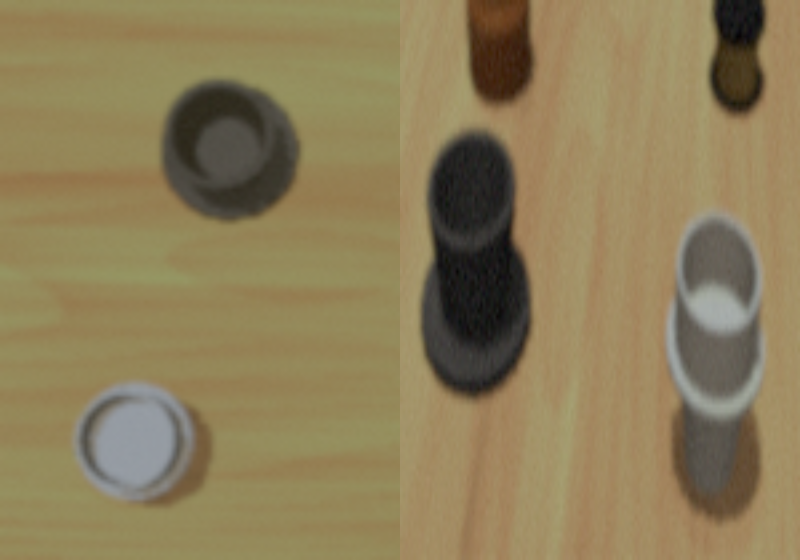

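The crop shows the pot's rim centre near top-image pixel (195.5,153), so the pot is at about (627,152). The cup is at about (449,194). I'll move above the cup.

Emit:
{"api": "move_arm", "payload": {"commands": [{"offset":[1.6,3.5,0],"turn":[0,0,0],"hand":1},{"offset":[3.3,7.0,0],"turn":[0,0,0],"hand":1},{"offset":[6.5,14.1,0],"turn":[0,0,0],"hand":1},{"offset":[6.5,14.1,0],"turn":[0,0,0],"hand":1},{"offset":[6.5,14.1,0],"turn":[0,0,0],"hand":1},{"offset":[6.5,14.1,0],"turn":[0,0,0],"hand":1},{"offset":[6.5,14.1,0],"turn":[0,0,0],"hand":1},{"offset":[6.5,14.1,0],"turn":[0,0,0],"hand":1}]}}

```text
clock: 1.3
eef_pos: [325.5, -73.8, 231.5]
orientation: [3.119, 0.369, 0.001]
contact_force: [1.9, -1.1, -0.1]
finger_gap: 85.4
grip_force: 0.0
```

Emit:
{"api": "move_arm", "payload": {"commands": [{"offset":[2.4,5.2,0],"turn":[0,0,0],"hand":1},{"offset":[2.4,5.2,0],"turn":[0,0,0],"hand":1},{"offset":[2.4,5.2,0],"turn":[0,0,0],"hand":1},{"offset":[2.4,5.2,0],"turn":[0,0,0],"hand":1},{"offset":[2.4,5.2,0],"turn":[0,0,0],"hand":1},{"offset":[2.4,5.2,0],"turn":[0,0,0],"hand":1},{"offset":[2.4,5.2,0],"turn":[0,0,0],"hand":1}]}}

```text
clock: 2.17
eef_pos: [444.7, 184.2, 231.1]
orientation: [3.119, 0.37, -0.001]
contact_force: [-0.3, 0.4, -0.3]
finger_gap: 85.5
grip_force: 0.0
```

```bash
python3 - <<'E'
from h import *
f=grab('wrist','w1.png'); o=readout.get_obs(); print(o['clock'],o['eef_pos'],o['orientation'],o['contact_force'])
np.save('w1.npy',f,allow_pickle=True)
hsv=cv2.cvtColor(f['color'],cv2.COLOR_RGB2HSV)
m=((hsv[...,1]<60)&(hsv[...,2]>90)).astype(np.uint8)
_,l,s,ce=cv2.connectedComponentsWithStats(m)
for i in range(1,len(s)):
    if s[i,4]>300: 
        ct=cv2.findContours((l==i).astype(np.uint8),cv2.RETR_EXTERNAL,2)[0][0]
        print(s[i],ce[i],cv2.fitEllipse(ct))
E
```

```text
2.225 [444.72063256 183.81366144 231.31051541] [ 3.11973551e+00  3.68715649e-01 -3.94463157e-04] [-0.49352231 -0.14983629 -0.46351402]
[ 222  136   60   61 2501] [251.52339064 163.07996801] ((251.3144073486328, 165.43067932128906), (58.14461135864258, 60.587135314941406), 19.239044189453125)
```

View pics/w1.png

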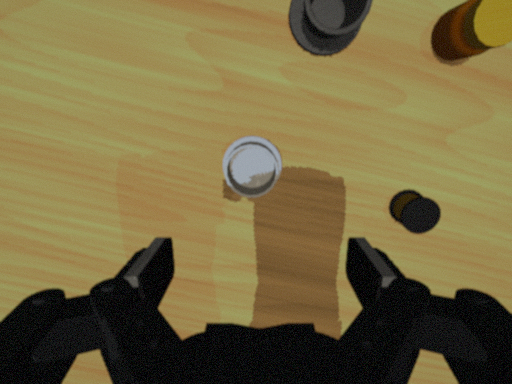

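The wrist view shows the cup at (251,167), the pot rim near (337,8), and the open fingertips at rows 240-290.

```bash
python3 - <<'E'
from h import *
f=np.load('w1.npy',allow_pickle=True).item()
for u,v,z in((251.4,165.8,54),(251.4,165.8,62),(252,168,60),(337,5,62)): print(onz(f,u,v,z).round(1))
t=np.load('w1.npy',allow_pickle=True).item()
M=np.array(t['camera_from_world']);F=192/np.tan(np.radians(t['vertical_fov']/2))
for p in((444.7,183.8,231.3),(449,194,54),(627,152,62)):
    c=M[:3,:3]@p+M[:3,3]; print(p,t['cx']+F*c[0]/-c[2],t['cy']-F*c[1]/-c[2])
c=cv2.resize(t['color'][125:205,205:305],(800,640),interpolation=cv2.INTER_CUBIC)[:600]
cv2.imwrite('pics/c2.png',c[:,:,::-1])
E
```

```text
[448.4 193.6  54. ]
[450.  193.7  62. ]
[447.4 192.5  60. ]
[618.9 150.1  62. ]
(444.7, 183.8, 231.3) 258.83571548106073 241.70948900886535
(449, 194, 54) 251.15853585434863 165.2202726943878
(627, 152, 62) 337.70093907016627 -5.1717278778754405
```

View pics/c2.png

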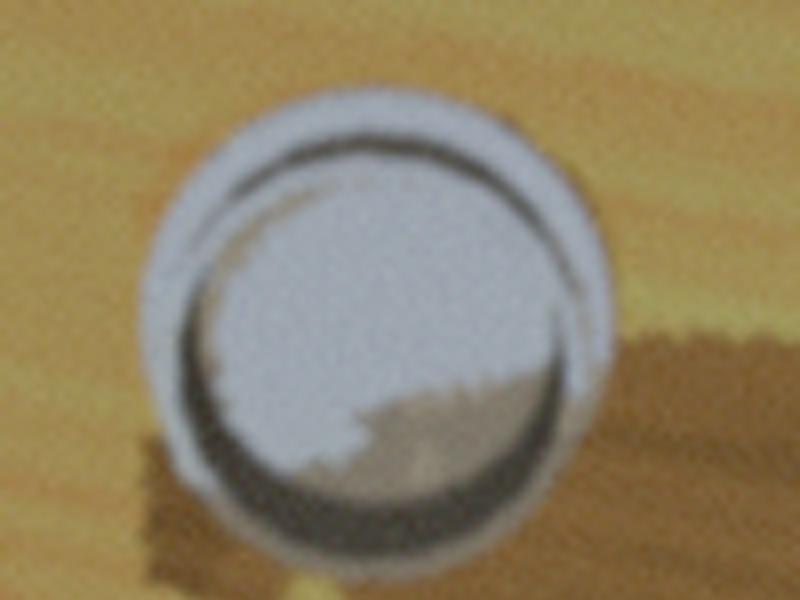

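Emit:
{"api": "move_arm", "payload": {"commands": [{"offset":[0.09,0.2,-1.0],"turn":[0,0,0],"hand":1},{"offset":[0.09,0.2,-2.0],"turn":[0,0,0],"hand":1},{"offset":[0.09,0.2,-2.8],"turn":[0,0,0],"hand":1},{"offset":[0.09,0.2,-3.2],"turn":[0,0,0],"hand":1},{"offset":[0.09,0.2,-3.48],"turn":[0,0,0],"hand":1},{"offset":[0.09,0.2,-3.48],"turn":[0,0,0],"hand":1},{"offset":[0.09,0.2,-3.48],"turn":[0,0,0],"hand":1}]}}

```text
clock: 3.1
eef_pos: [450.5, 192.6, 58.1]
orientation: [-3.118, -0.373, -0.002]
contact_force: [1.1, 0.4, 1.0]
finger_gap: 85.3
grip_force: 0.0
```

```bash
python3 - <<'E'
from h import *
a=grab('wrist');b=grab('side');o=readout.get_obs(); print(o['clock'],o['eef_pos'],o['contact_force'])
x=cv2.resize(a['color'],(460,345)); y=cv2.resize(b['color'][190:320,230:390],(340,345))
cv2.imwrite('pics/g1.png',np.hstack([x,y])[:,:,::-1])
E
```

```text
3.2 [450.48471897 192.77255172  58.08602074] [-0.93901635 -0.14898851  0.32931841]
```

View pics/g1.png

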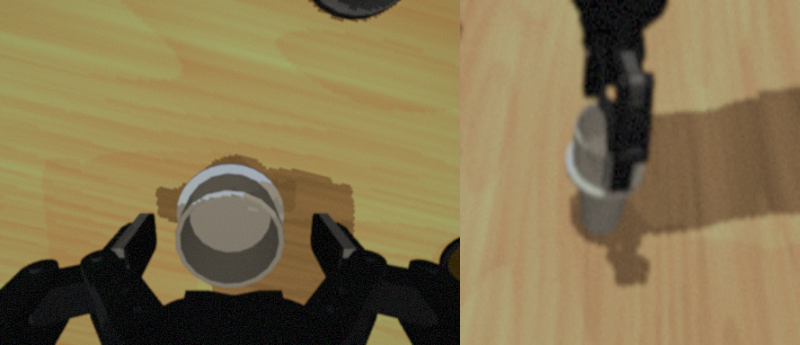

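The cup sits centred between the fingers, so I'll close.

Emit:
{"api": "move_arm", "payload": {"commands": [{"offset":[0,0,0],"turn":[0,0,0],"hand":0.5},{"offset":[0,0,0],"turn":[0,0,0],"hand":0.3},{"offset":[0,0,0],"turn":[0,0,0],"hand":0.3},{"offset":[0,0,0],"turn":[0,0,0],"hand":0.3},{"offset":[0,0,0],"turn":[0,0,0],"hand":0.3}], "newtons": 40}}

```text
clock: 3.82
eef_pos: [450.5, 193.0, 57.9]
orientation: [-3.118, -0.373, -0.002]
contact_force: [0.2, 0.4, 8.4]
finger_gap: 54.5
grip_force: 40.9
```

Emit:
{"api": "move_arm", "payload": {"commands": [{"offset":[0,0,0.2],"turn":[0,0,0],"hand":0.3},{"offset":[0,0,0.8],"turn":[0,0,0],"hand":0.3},{"offset":[0,0,1.6],"turn":[0,0,0],"hand":0.3},{"offset":[0.4,-0.1,2.2],"turn":[0,0,0],"hand":0.3},{"offset":[1.0,-0.23,2.2],"turn":[0,0,0],"hand":0.3},{"offset":[1.6,-0.37,2.2],"turn":[0,0,0],"hand":0.3},{"offset":[2.0,-0.46,2.2],"turn":[0,0,0],"hand":0.3},{"offset":[2.0,-0.46,2.2],"turn":[0,0,0],"hand":0.3}]}}

```text
clock: 4.82
eef_pos: [550.7, 169.4, 167.3]
orientation: [-3.118, -0.372, 0.001]
contact_force: [-0.9, 0.6, -1.1]
finger_gap: 54.6
grip_force: 42.6
```

```bash
python3 - <<'E'
from h import *
a=grab('wrist');b=grab('side');o=readout.get_obs(); print(o['clock'],o['eef_pos'],o['orientation'],o['contact_force'],o['finger_gap'])
np.save('w2.npy',[a,b],allow_pickle=True)
x=cv2.resize(a['color'],(460,345)); y=cv2.resize(b['color'][130:280,170:320],(340,345))
cv2.imwrite('pics/g2.png',np.hstack([x,y])[:,:,::-1])
E
```

```text
4.925 [549.34721565 169.78100284 167.40174894] [-3.11793542e+00 -3.73097719e-01  1.19906878e-03] [ 0.04292901 -0.10819273 -0.9960309 ] 54.33736938250066
```

View pics/g2.png

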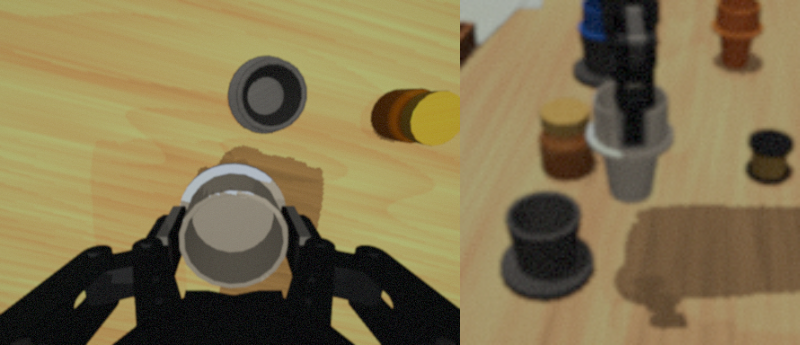

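The cup is held upright, with its rim at about (234,232) in the scaled picture. The pot is ahead, with its foot at about (267,95). I'll measure both more finely.

```bash
python3 - <<'E'
from h import *
a,b=np.load('w2.npy',allow_pickle=True); im=a['color']
hsv=cv2.cvtColor(im,cv2.COLOR_RGB2HSV); s=512/460
m=(((hsv[...,1]<80))).astype(np.uint8); m[:, :220]=0;m[:,370:]=0; m[165:]=0; m[:40]=0
m=cv2.morphologyEx(m,cv2.MORPH_OPEN,np.ones((3,3)))
c=max(cv2.findContours(m,0,2)[0],key=cv2.contourArea); c=cv2.convexHull(c)
e=cv2.fitEllipse(c);print('foot',e,onz(a,*e[0],8).round(1),cv2.minEnclosingCircle(c))
for z in(0,10):print(onz(a,*e[0],z).round(1))
print('rim',onz(a,273*s,93*s,62).round(1))
for n,u,v,z in(('collar',234.5,232.5,193.4),('lip',233,217,163.5)): print(n,onz(a,u*s,v*s,z).round(1))
M=np.array(a['camera_from_world']);F=192/np.tan(np.radians(a['vertical_fov']/2))
for z in (193.4,163.5): 
    c=M[:3,:3]@[549,170,z]+M[:3,3]; print('tcp axis',a['cx']+F*c[0]/-c[2],a['cy']-F*c[1]/-c[2],'r',F/-c[2]*28,F/-c[2]*33)
c=cv2.resize(im[45:160,250:350],(500,575),interpolation=cv2.INTER_CUBIC)
d=cv2.resize(im[170:325,190:330],(300,332))
c=np.hstack([c,np.vstack([d,np.zeros((575-332,300,3),np.uint8)])])
cv2.imwrite('pics/g3.png',np.clip(c[:,:,::-1]*1.5,0,255))
E
```

```text
foot ((296.98834228515625, 104.73023223876953), (84.60025787353516, 88.00489044189453), 61.074737548828125) [628.8 149.2   8. ] ((297.74188232421875, 105.72382354736328), 44.17009353637695)
[629.1 148.3   0. ]
[628.7 149.5  10. ]
rim [629.2 150.4  62. ]
collar [555.2 168.9 193.4]
lip [549.  168.3 163.5]
tcp axis 255.48042223802324 270.2842589115917 r 62.14233613109507 73.23918186879062
tcp axis 256.2721693468942 240.7966544808706 r 50.94417524859173 60.041349400125966[ WARN:0@0.928] global loadsave.cpp:1063 imwrite_ Unsupported depth image for selected encoder is fallbacked to CV_8U.
```

View pics/g3.png

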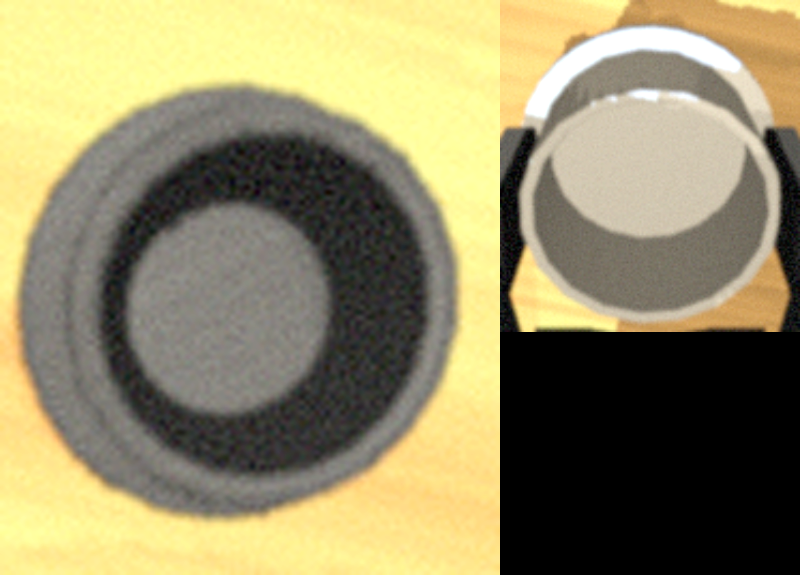

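```bash
python3 - <<'E'
from h import *
from scipy.optimize import least_squares
a,b=np.load('w2.npy',allow_pickle=True)
M=np.array(a['camera_from_world']);F=192/np.tan(np.radians(a['vertical_fov']/2))
t=np.linspace(0,6.283,721)
def ext(x,y,z,r):
    P=np.c_[x+r*np.cos(t),y+r*np.sin(t),z+0*t]@M[:3,:3].T+M[:3,3]
    u=a['cx']+F*P[:,0]/-P[:,2];v=a['cy']-F*P[:,1]/-P[:,2]; return np.array([u.min(),u.max(),v.min(),v.max()])
k=140/300
def fit(n,o,z,r,w=(1,1,1,1)):
    q=least_squares(lambda p:(ext(p[0],p[1],z,r)-o)*w,[590,160]); print(n,q.x.round(1),q.fun.round(1))
fit('rim in',np.array([250+21,250+85.6,45+26.6,45+95]),62,27)
fit('floor',np.array([275,316,85.6,127.6]),10,19.5)
for z in(190,193.4,197): fit('collar',np.array([190+20*k,190+281*k,170+90*k,170+322*k]),z,28)
fit('lip',np.array([190+22*k,190+274*k,170+25*k,0]),163.5,33,(1,1,1,0))
E
```

```text
rim in [626.5 150.2] [-0.7  0.7 -0.1  0.2]
floor [626.4 150.4] [ 0.8 -0.8  0.5 -0.6]
collar [548.1 167.6] [ 0.4 -0.4  0.3 -0.5]
collar [549.8 168. ] [-1.4  1.4 -0.9  1.3]
collar [551.7 168.5] [-3.4  3.4 -2.3  3.4]
lip [549.8 168.6] [-1.4  1.4  0.2  0. ]
```

Emit:
{"api": "move_arm", "payload": {"commands": [{"offset":[0.5,-0.12,0],"turn":[0,0,0],"hand":0.3},{"offset":[1.1,-0.26,0],"turn":[0,0,0],"hand":0.3},{"offset":[1.54,-0.36,-0.2],"turn":[0,0,0],"hand":0.3},{"offset":[1.54,-0.36,-0.5],"turn":[0,0,0],"hand":0.3},{"offset":[1.54,-0.36,-0.6],"turn":[0,0,0],"hand":0.3},{"offset":[1.54,-0.36,-0.6],"turn":[0,0,0],"hand":0.3}]}}

```text
clock: 5.68
eef_pos: [625.9, 152.0, 137.4]
orientation: [-3.118, -0.374, 0.001]
contact_force: [0.1, 0.4, -0.3]
finger_gap: 54.6
grip_force: 42.6
```

```bash
python3 - <<'E'
from h import *
a=grab('top');b=grab('side');print([readout.get_obs()[k] for k in('clock','eef_pos','orientation','contact_force')])
np.save('w3.npy',[a,b],allow_pickle=True)
x=cv2.resize(a['color'][110:200,150:250],(400,360)); y=cv2.resize(b['color'][160:265,160:265],(400,400),interpolation=cv2.INTER_CUBIC)[:360*400//400]
cv2.imwrite('pics/g4.png',np.clip(np.hstack([x,y])[:,:,::-1]*1.5,0,255).astype(np.uint8))
E
```

```text
[5.775, array([626.59989582, 151.9984326 , 137.96705614]), array([-3.11790507e+00, -3.73756528e-01, -6.14393899e-04]), array([-0.4332515 ,  1.29648006, -1.4518821 ])]
```

View pics/g4.png

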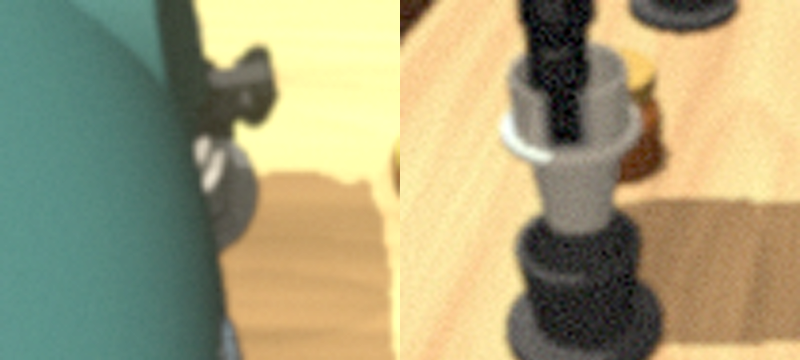

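The side view shows the cup axis lined up with the pot bore within about 1 px. I'll lower it.

Emit:
{"api": "move_arm", "payload": {"commands": [{"offset":[0,0,-0.3],"turn":[0,0,0],"hand":0.3},{"offset":[0,0,-0.55],"turn":[0,0,0],"hand":0.3},{"offset":[0,0,-0.75],"turn":[0,0,0],"hand":0.3},{"offset":[0,0,-0.9],"turn":[0,0,0],"hand":0.3},{"offset":[0,0,-1.0],"turn":[0,0,0],"hand":0.3},{"offset":[0,0,-1.08],"turn":[0,0,0],"hand":0.3},{"offset":[0,0,-1.14],"turn":[0,0,0],"hand":0.3},{"offset":[0,0,-1.16],"turn":[0,0,0],"hand":0.3}]}}

```text
clock: 6.78
eef_pos: [627.0, 151.8, 79.3]
orientation: [-3.118, -0.373, 0.0]
contact_force: [-0.3, 0.4, -0.7]
finger_gap: 54.8
grip_force: 42.7
```

No contact yet, so I'll go down in small steps.

Emit:
{"api": "move_arm", "payload": {"commands": [{"offset":[0,0,-0.03],"turn":[0,0,0],"hand":0.3},{"offset":[0,0,-0.06],"turn":[0,0,0],"hand":0.3},{"offset":[0,0,-0.09],"turn":[0,0,0],"hand":0.3},{"offset":[0,0,-0.12],"turn":[0,0,0],"hand":0.3},{"offset":[0,0,-0.12],"turn":[0,0,0],"hand":0.3}]}}

```text
clock: 7.4
eef_pos: [626.9, 151.7, 73.2]
orientation: [-3.118, -0.373, 0.001]
contact_force: [0.6, 0.0, -1.3]
finger_gap: 54.6
grip_force: 42.7
```

Emit:
{"api": "move_arm", "payload": {"commands": [{"offset":[0,0,-0.02],"turn":[0,0,0],"hand":0.3},{"offset":[0,0,-0.04],"turn":[0,0,0],"hand":0.3},{"offset":[0,0,-0.05],"turn":[0,0,0],"hand":0.3}]}}

```text
clock: 7.78
eef_pos: [627.0, 151.7, 70.7]
orientation: [-3.118, -0.373, 0.0]
contact_force: [-0.6, 1.3, -0.8]
finger_gap: 54.7
grip_force: 42.7
```

Emit:
{"api": "move_arm", "payload": {"commands": [{"offset":[0,0,-0.02],"turn":[0,0,0],"hand":0.3},{"offset":[0,0,-0.03],"turn":[0,0,0],"hand":0.3}]}}

```text
clock: 8.02
eef_pos: [627.2, 151.8, 70.2]
orientation: [-3.118, -0.373, -0.001]
contact_force: [-5.5, 1.0, 14.7]
finger_gap: 54.9
grip_force: 44.0
```

The lip made contact at TCP z≈70, which is the expected seated height. I'll release, rise a little and check.

Emit:
{"api": "move_arm", "payload": {"commands": [{"offset":[0,0,0],"turn":[0,0,0],"hand":0.75},{"offset":[0,0,0],"turn":[0,0,0],"hand":1},{"offset":[0,0,0],"turn":[0,0,0],"hand":1},{"offset":[0,0,0],"turn":[0,0,0],"hand":1},{"offset":[0,0,0],"turn":[0,0,0],"hand":1}]}}

```text
clock: 8.65
eef_pos: [627.0, 151.7, 69.3]
orientation: [-3.118, -0.373, 0.0]
contact_force: [0.1, 0.3, 0.2]
finger_gap: 84.9
grip_force: 0.0
```

Emit:
{"api": "move_arm", "payload": {"commands": [{"offset":[0,0,0.2],"turn":[0,0,0],"hand":1},{"offset":[0,0,0.8],"turn":[0,0,0],"hand":1},{"offset":[0,0,1.6],"turn":[0,0,0],"hand":1},{"offset":[0,0,2.4],"turn":[0,0,0],"hand":1},{"offset":[-0.5,0,3.0],"turn":[0,0,0],"hand":1},{"offset":[-1.0,0,3.0],"turn":[0,0,0],"hand":1},{"offset":[-1.0,0,3.0],"turn":[0,0,0],"hand":1}]}}

```text
clock: 9.52
eef_pos: [576.0, 151.8, 220.8]
orientation: [-3.118, -0.374, -0.002]
contact_force: [0.1, 0.2, 0.4]
finger_gap: 85.2
grip_force: 0.0
```

```bash
python3 - <<'E'
from h import *
a=grab('wrist');b=grab('side');print([readout.get_obs()[k] for k in('clock','eef_pos','contact_force')])
x=cv2.resize(a['color'][30:210,200:400],(400,360)); y=cv2.resize(b['color'][180:270,160:260],(400,360),interpolation=cv2.INTER_CUBIC)
cv2.imwrite('pics/g5.png',np.clip(np.hstack([x,y])[:,:,::-1]*1.5,0,255).astype(np.uint8))
E
```

```text
[9.625, array([577.26662355, 151.75529875, 219.77669036]), array([ 0.2020981 , -0.22308427,  0.36992188])]
```

View pics/g5.png

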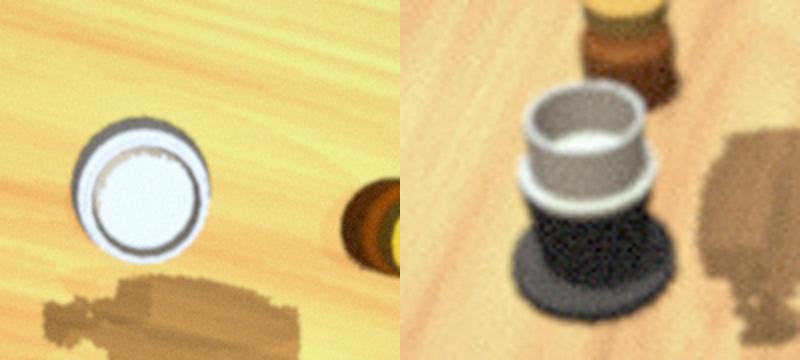

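The side crop shows the cup upright, with its lip flush on the pot rim at about (588,185) and the pot unmoved.

```bash
python3 -c "
from bench import robot
print(robot.job_done())"
```

```text
the job is handed in; nothing more can be done
None
```

The white cup is upright in the empty pot with its lip flush on the rim, the gripper is open and clear, and the job was handed in at about 9.6 s; no contact showed that the pots or the orange cup were disturbed, though I only re-imaged the pot that holds the cup.

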